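# Try the battery box cover, free it if caught, and hold it open

### The job

Before touching the orange slide, tug the grey cover of the yellow battery box upward by its black bar handle to find out whether its hidden catch is holding it. If it is caught, push the orange slide on the cover all the way to the left, to the green dot, to free it. Then lift the cover by the bar handle to about sixty degrees and finish still holding it up there, since it falls shut when let go; leave the things lying around the box where they are.

Things in the scene. Friction and masses are not known exactly. Their poses are not given: they have to be found in the camera images.
- charge_box: yellow steel box fixed to the bench, 170 (its x) by 220 (its y) mm, 85 mm high, open on top under the cover, battery packs inside. Origin: centre of its underside. Its x axis points away from the robot to the hinge side, y to the left, z up; yaw within 0.3 rad of straight.
- cover (a joint): Angle of the grey cover, rad: 0 shut, grows as the front edge rises, stop at 1.45. Hinge line: along the box's y, 85 mm toward its +x and 85 mm above its origin. Cover 0.25 to 0.5 kg, falls shut from any angle when let go. If caught it rises only 0.03 to 0.05 rad (about 8 mm at the bar) and stops hard; if not, it lifts freely.
- bar_mid (a point): Middle of the bar handle: level round bar along the box's y, black sleeve 12 mm thick, 70 mm long, on two arms 110 mm apart, 42 mm in front of the cover's edge, free air all round. Shut, it is 99 mm above the bench, 214 mm in front of and 14 mm above the hinge line; it moves on an arc about the hinge. The round bar can turn between finger pads.
- release (a joint): Travel of the orange slide, m: 0 to 0.004 at the start (red dot), 0.030 at its stop (green dot, released). Moves along the box's +y (left) against about 2.5 N and stays where left. It only shoves a hidden bolt under the cover, which at the start may be thrown or already back, so its place tells nothing of the catch; once shoved, the bolt stays back.
- slide_top (a point): Top centre of the orange slide's upright grip: 26 mm (box's x) by 12 mm (box's y), 22 mm tall on a 3 mm foot and 3 mm track. With the cover shut the top is 117 mm above the bench and 28 mm above the cover's face, 35 mm in front of the box's middle. Free cover all round: pinch it across its 12 mm or push its right side.
- driver_black: bystander, leave where it lies: screwdriver with black and orange handle, 146 mm long. Origin: centre of its underside.
- screw_jar: bystander, leave where it lies: clear jar with black lid, 39 mm wide, 36 mm high. Origin: centre of its underside.
- flux_syringe: bystander, leave where it lies: cream syringe with green tip, 108 mm long. Origin: centre of its underside.
- marker_short: bystander, leave where it lies: short black marker, 78 mm long. Origin: centre of its underside.
- magnet_disc: bystander, leave where it lies: small black disc, 27 mm wide, 8 mm thick. Origin: centre of its underside.

How it is judged (in metres and radians):
On the way, in this order (a step that is already met when the one before it is completed fails the run):
1. the cover has been tugged up until its catch stops it or it comes free, with the slide still at the red dot (value of joint cover above 0.02 rad and value of joint release below 0.007 m), for 0.1 s.
2. the cover is free and lifted well clear (value of joint cover above 0.5 rad), for 0.1 s.
At the end, for the whole second after the job is handed in: The cover stands still between 0.80 and 1.30 rad (46 to 74 degrees), held by the fingers at the bar handle (touching it with more than 0.5 N, TCP within 50 mm of the bar's middle).  The slide stands either untouched (below 7 mm) or fully over (above 24 mm) ((value of joint release below 0.007 m or value of joint release above 0.024 m) and value of joint cover between 0.8 and 1.3 rad and velocity of joint cover between -0.05 and 0.05 rad/s and contact force between the fingers and charge_box above 0.5 N and distance between the grasp point and bar_mid below 0.05 m); the arm keeps its last pose, push and grip.
It fails at once if a bystander was moved by more than 30 mm (distance of any of driver_black, screw_jar, flux_syringe, marker_short, magnet_disc from where it was at the start of the episode above 0.03 m).
It also fails if it takes over 64 s, if anything falls off the work surface, if the arm or the gripper's body presses on something with over 40 N, if the wrist force passes 120 N, or if a joint passes its speed limit or range.

### The arm

A 7-joint arm with a two-finger parallel gripper is mounted at the origin on a cart in front of the work surface, level with it; the furniture and walls round the work are solid. World frame = base frame: x ahead of the robot, y to its left, z up, the work surface at z = 0. Lengths are in m, angles in degrees, forces in N, time in s.
With the tool pointing down it reaches from about 0.425 to 0.875 m from the base axis. Payload 4.7 kg.
Tool frame: the origin (TCP) lies between the finger pads, 19 mm behind the fingertips; this is the grasp point; z points along the fingers, y is the line along which they close (so a half turn about z gives the same grasp; the last joint's range is limited). The gripper opens to 87 mm and grips with 3 to 60 N. Pads are 19 mm wide; open, the fingers measure 117 mm over their backs; the gripper's body (75 mm by 190 mm) begins 51 mm behind the grasp point.
Start: joints at [71.454, 18.392, -4.016, 83.108, 1.295, 78.541, -3.26], TCP at [0.215, -0.613, 0.241] pointing down, gripper open.
Joint ranges: [-163.93, 163.93], [-17.29, 119.83], [-79.2, 71.16], [3.27, 140.29], [-89.18, 269.18], [5.43, 117.66], [-154.24, 154.24]. Speed limits (degrees/s): [147.25, 147.25, 180, 180, 180, 180, 180].

### API

Orientations are given as [roll, pitch, yaw] about the fixed x, y, z axes, in that order (R = Rz(yaw) Ry(pitch) Rx(roll)).
In Python, from cell import env gives the robot as it stands.
- The arm moves only by the tool steer_hand, called after ">>>" in YAML: its name, and indented under it one key for each argument. Schema: {"type":"object","properties":{"deltas":{"type":"array","items":{"type":"array","prefixItems":[{"type":"array","items":{"type":"number"},"minItems":3,"maxItems":3},{"type":"number"},{"type":"number"}],"minItems":3,"maxItems":3},"minItems":1,"maxItems":8},"force":{"type":"number"},"only":{"type":"string"},"quiet":{"type":"boolean"},"lines":{"type":"string"}},"required":["deltas"],"additionalProperties":false}. deltas is a list of rows, 1 to 8 of them, each written [[dx, dy, dz], turn, opening]: dx, dy, dz in m, then a turn about the tool's z in degrees, then the finger opening in m; each row is the pose to reach, as a shift and turn from the pose commanded when the call began, along the tool's axes at that moment; what a row does not reach only later rows make up. A row lasts 1/12 s, in which the tool goes at most 0.0417 m and 7.16 degrees, less where a joint would pass 70% of its speed; a pose out of reach is approached as far as the arm can. The fingers move at their own pace and stop on an object; force is the grip in N (left out, the last holds). Time passes only in rows, so rows that do not move let the fingers close. The tool returns the time, the measured TCP pose, the force, the opening and the grip force at its end. only (a regular expression) keeps the lines of the reply that match it, lines (a string "A,B") keeps lines A to B, and quiet returns only ok. Input that does not fit is refused with a message, and nothing moves.
- env.get_obs(): the state, without advancing time (a new reading comes with each control period).
- env.read_camera(name): name is "scene" or "top"; returns a dict with "color" (420x560x3 uint8, blue, green, red), "fx", "fy", "cx", "cy" (pixels), "world_from_camera" (4x4, takes a point from camera to world coordinates). Camera axes: x right, y down, z forward; pixel columns grow to the right and rows downward; lengths in m; the calibration is good to about 2 mm. A picture is of the moment at which its call begins. There is no depth.
- env.sign_off(): hands the job in; it is judged then, once.
The state is a dict: "time_s": time; "qpos": joint angles; "joint_velocities": joint speeds; "effort": joint torques, N m; "tool_pos": TCP position; "tool_rot": TCP orientation; "force": force on the tool from outside, world axes, zero at the start; "wrist_torque": the same for the moment, N m; "grip_width": finger opening in m; "grasp_force": force on a finger pad.
Only numpy, scipy, OpenCV 4.12 (cv2) and the standard library are available. Lean on these libraries where they do the work, as an engineer would, in place of code of your own. Each camera call takes 0.05 s, during which the arm holds its last target. There are 200 camera calls.

## Working session

There is one attempt and no reset: what is moved stays moved. The work goes in short steps, Python scripts to look and compute and a tool call to move; the robot and the scene stay as the last step left them, time stands still between calls to the robot, and variables do not carry over. Pictures are saved under pics/ and viewed, at most 10 in all, crops included, and the job is handed in when it is done.

```bash
ls; mkdir -p pics
```

Run:
```python
from cell import env
import cv2
o=env.get_obs();print(o)
for n in("scene","top"):
    c=env.read_camera(n);cv2.imwrite(f"pics/{n}0.png",c["color"]);print(n,c["fx"],c["fy"],c["cx"],c["cy"],c["world_from_camera"])
```

```text
cell.py
pics
{'time_s': 0.0, 'qpos': array([71.45195487, 18.43850789, -4.01508984, 83.17707076,  1.29751943,
       78.53906398, -3.26003871]), 'joint_velocities': array([-0.03628651, -0.08700769,  0.06815946,  0.06404702, -0.06673764,
       -0.02856758, -0.03598219]), 'effort': array([-1.91778163e-04, -4.91289461e+01, -4.03922852e-01, -3.12528849e+01,
       -6.40218286e-02,  4.39026486e-02,  1.86454999e-04]), 'tool_pos': array([ 0.21519405, -0.61278875,  0.24014867]), 'tool_rot': array([-1.79890740e+02,  8.39056461e-03,  1.93578959e+01]), 'force': array([-0.843657  ,  0.55724384, -0.40028954]), 'wrist_torque': array([ 0.02443358, -0.02890415,  0.00544575]), 'grasp_force': 0.0, 'grip_width': 0.08714682870348218}
scene 382.3505991239694 382.3505991239694 278.1369330157392 209.8478712352805 [[-0.75232577 -0.42232927  0.50561242  0.00654316]
 [-0.65877857  0.48704678 -0.57340757  0.6914283 ]
 [-0.0040901  -0.76447592 -0.64463931  0.82186123]
 [ 0.          0.          0.          1.        ]]
top 510.81626246382746 510.81626246382746 287.20034390369887 208.1224297604588 [[-0.28482858 -0.90451551  0.31737102  0.07613889]
 [-0.95857161  0.26751016 -0.09787128  0.19967124]
 [ 0.00362612 -0.33209939 -0.94323743  1.52521543]
 [ 0.          0.          0.          1.        ]]
```
View pics/scene0.png

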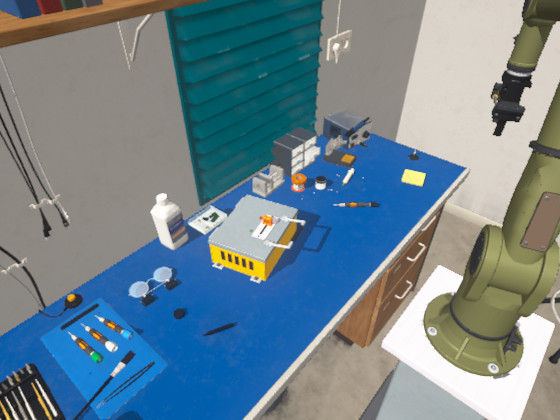

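View pics/top0.png

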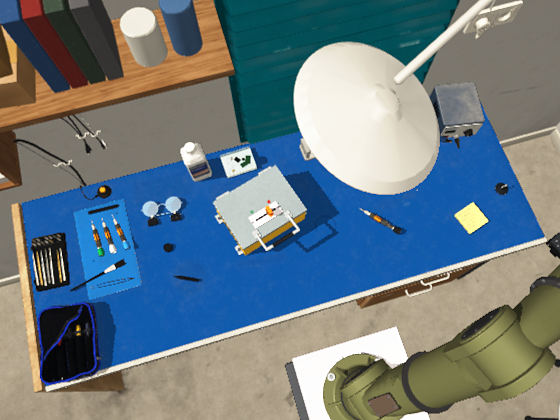

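The scene view shows the box at about (255,235), with the handle toward the arm near (290,235). The top view shows it at (262,210), with the handle near (280,230), and a lamp shade hanging over the right side. I'll zoom in on both.

Run:
```python
import cv2,numpy as np
a=cv2.imread("pics/scene0.png")[185:285,200:335];b=cv2.imread("pics/top0.png")[160:260,205:340]
f=lambda i:cv2.resize(i,None,fx=5.9,fy=5.9,interpolation=cv2.INTER_CUBIC)
cv2.imwrite("pics/cs.png",f(a));cv2.imwrite("pics/ct.png",f(b))
```

View pics/cs.png

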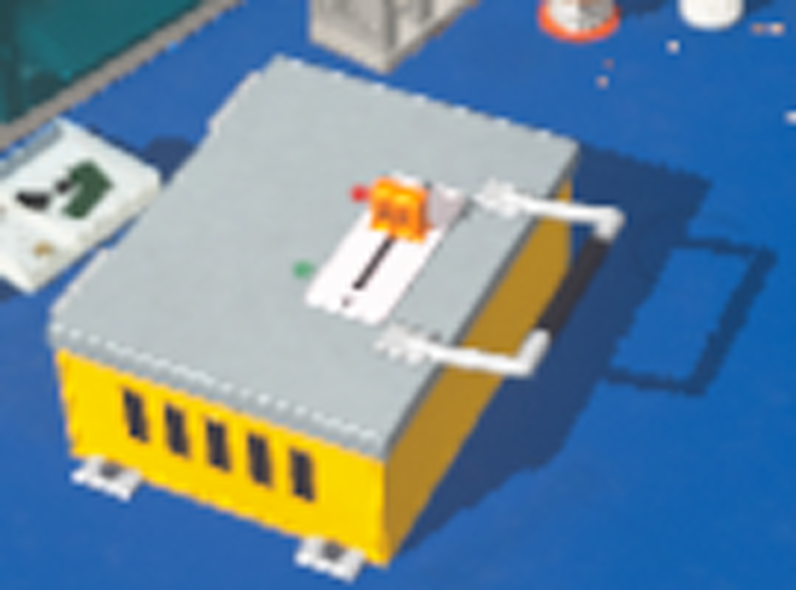

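View pics/ct.png

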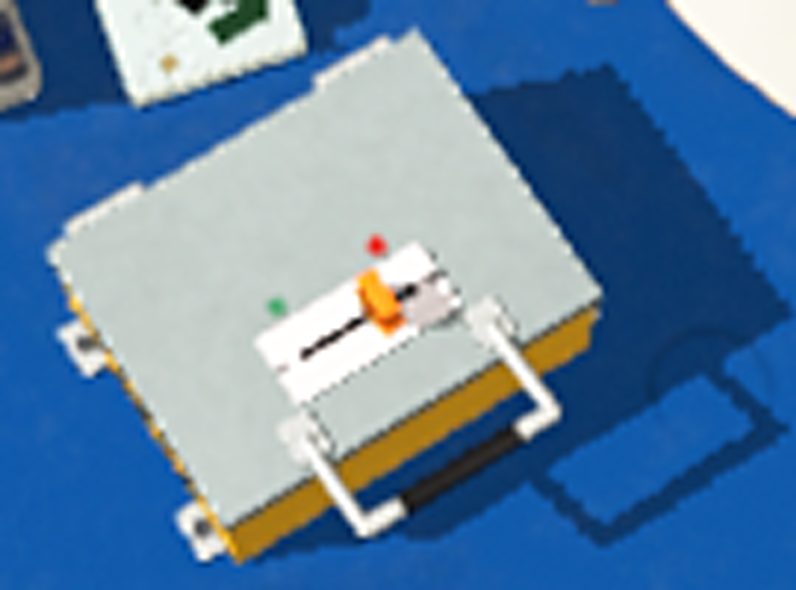

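The crops show the bar sleeve from (553,325) to (606,238) in the scene view and from (405,497) to (523,434) in the top view. The slide is at the red dot. Next I triangulate the matched points.

Create h.py:
```python
import numpy as np,cv2
from cell import env
def P(c):
    T=np.linalg.inv(c["world_from_camera"]);K=np.array([[c["fx"],0,c["cx"]],[0,c["fy"],c["cy"]],[0,0,1]])
    return K@T[:3]
def tri(Ps,Pt,a,b):
    X=cv2.triangulatePoints(Ps,Pt,np.array(a,float).reshape(2,1),np.array(b,float).reshape(2,1));X=(X[:3]/X[3])[:,0]
    e=[np.linalg.norm((Q@np.r_[X,1])[:2]/(Q@np.r_[X,1])[2]-p) for Q,p in((Ps,a),(Pt,b))]
    return X,np.round(e,2)
```

Run:
```python
from h import *
C={n:env.read_camera(n) for n in("scene","top")};Ps,Pt=P(C["scene"]),P(C["top"])
z=lambda p,o:(np.array(p)+.5)/5.9-.5+o
pts=dict(sl=((553,325),(405,497)),sr=((606,238),(523,434)),mid=((580,287),(463,467)),cl=((535,358),(370,522)),cr=((612,218),(548,415)),
FL=((52,330),(55,250)),FR=((280,60),(415,35)),NR=((578,150),(602,295)),NL=((385,455),(230,525)),red=((360,194),(377,246)),green=((303,270),(277,307)),slide=((398,188),(378,297)))
R={}
for k,(a,b) in pts.items():
    X,e=tri(Ps,Pt,z(a,(200,185)),z(b,(205,160)));R[k]=X;print(k,X.round(4),e)
for a,b in(("sr","sl"),("cr","cl"),("NR","NL"),("FR","FL"),("red","green")):
    d=R[b]-R[a];print(a,b,np.linalg.norm(d).round(4),"yaw",np.degrees(np.arctan2(-d[0],d[1])).round(2))
for a,b in(("NR","FR"),("NL","FL")):
    d=R[b]-R[a];print(a,b,np.linalg.norm(d).round(4),"yaw",np.degrees(np.arctan2(d[1],d[0])).round(2))
```

```text
sl [0.4594 0.1213 0.1058] [1.02 0.53]
sr [0.4759 0.0574 0.1036] [0.11 0.06]
mid [0.4678 0.0898 0.101 ] [0.61 0.32]
cl [0.4529 0.1411 0.104 ] [0.86 0.44]
cr [0.4827 0.0428 0.102 ] [0.43 0.23]
FL [0.644  0.2562 0.0817] [0.59 0.3 ]
FR [0.7036 0.0472 0.088 ] [0.06 0.03]
NR [ 0.5412 -0.0042  0.0823] [0.31 0.17]
NL [0.4802 0.2075 0.0746] [0.09 0.05]
red [0.5966 0.0984 0.0888] [0.27 0.14]
green [0.5795 0.1557 0.0886] [0.35 0.18]
slide [0.5602 0.1077 0.1192] [0.7  0.37]
sr sl 0.066 yaw 14.49
cr cl 0.1027 yaw 16.88
NR NL 0.2205 yaw 16.07
FR FL 0.2173 yaw 15.92
red green 0.0598 yaw 16.56
NR FR 0.1704 yaw 17.59
NL FL 0.171 yaw 16.55
```

The geometry agrees with the text: the bar middle is at (0.468, 0.0905, about 0.10), the box yaw is about 16.4°, and the hinge middle is at (0.673, 0.151). I'll move over via a waypoint, turning toward yaw 106.4.

>>> steer_hand:
  deltas:
    - [[0.31,-0.2,0],-50,0.087]
    - [[0.31,-0.2,0],-50,0.087]
    - [[0.31,-0.2,0],-50,0.087]
    - [[0.31,-0.2,0],-50,0.087]
    - [[0.31,-0.2,0],-50,0.087]
    - [[0.31,-0.2,0],-50,0.087]
    - [[0.31,-0.2,0],-50,0.087]
    - [[0.31,-0.2,0],-50,0.087]
  force: 20

```text
time_s: 0.87
tool_pos: [0.4205, -0.3481, 0.2413]
tool_rot: [180.0, 0.0, 69.6]
force: [0.7, -0.2, 0.5]
grip_width: 0.087
grasp_force: 0.0
```

Add to h.py:
```python
from scipy.spatial.transform import Rotation as Ro
def rel(target,yaw=106.4):
    o=env.get_obs();R=Ro.from_euler("xyz",o["tool_rot"],degrees=True)
    return R.inv().apply(np.array(target)-o["tool_pos"]).round(4), "turn",round(-(yaw-o["tool_rot"][2]),2)
```

```bash
python3 -c "
from h import *
print(rel((.468,.0905,.2)))"
```

```text
(array([ 0.4278, -0.108 ,  0.0411]), 'turn', np.float64(-36.75))
```

>>> steer_hand:
  deltas:
    - [[0.3,-0.076,0.03],-36.8,0.06]
    - [[0.3,-0.076,0.03],-36.8,0.06]
    - [[0.3,-0.076,0.03],-36.8,0.06]
    - [[0.3,-0.076,0.03],-36.8,0.06]
    - [[0.3,-0.076,0.03],-36.8,0.06]
    - [[0.3,-0.076,0.03],-36.8,0.06]
    - [[0.3,-0.076,0.03],-36.8,0.06]
    - [[0.3,-0.076,0.03],-36.8,0.06]

```text
time_s: 1.53
tool_pos: [0.4543, -0.0364, 0.2111]
tool_rot: [180.0, -0.1, 106.5]
force: [0.6, -0.6, -0.3]
grip_width: 0.0602
grasp_force: 0.0
```

```bash
python3 -c "
from h import *
print(rel((.468,.0905,.18)))"
```

```text
(array([0.1178, 0.0493, 0.0312]), 'turn', np.float64(0.12))
```

>>> steer_hand:
  deltas:
    - [[0.04,0.017,0.011],0,0.034]
    - [[0.08,0.033,0.02],0,0.034]
    - [[0.118,0.049,0.031],0,0.034]
    - [[0.118,0.049,0.031],0,0.034]
    - [[0.118,0.049,0.031],0,0.034]

```text
time_s: 1.95
tool_pos: [0.4678, 0.088, 0.1797]
tool_rot: [-180.0, -0.1, 106.5]
force: [-0.9, -0.7, 0.6]
grip_width: 0.0372
grasp_force: 0.0
```

Run:
```python
from h import *
print(rel((.468,.0905,.1)))
o=[]
for n,(x,y) in dict(scene=(215,130),top=(215,150)).items():
    i=env.read_camera(n)["color"][y:y+120,x:x+120];o.append(cv2.resize(i,(400,400),interpolation=2))
cv2.imwrite("pics/a1.png",np.hstack(o))
```

```text
(array([0.0023, 0.001 , 0.0797]), 'turn', np.float64(0.14))
```

View pics/a1.png

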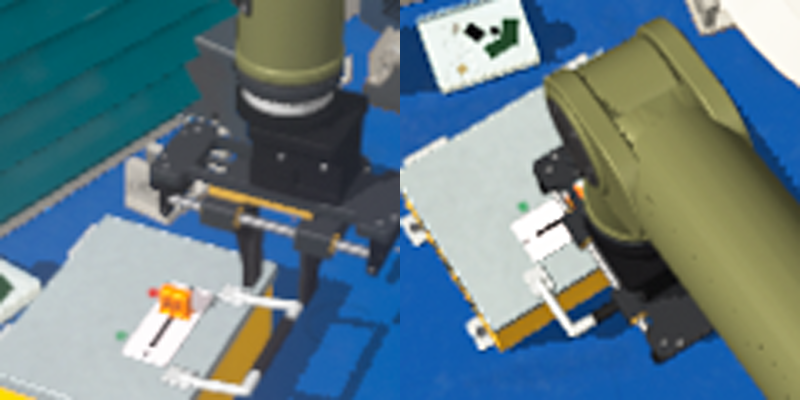

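The fingers at about (280,260) straddle the bar line, and nothing is in the way. Now I lower and close.

>>> steer_hand:
  deltas:
    - [[0.001,0.001,0.03],0,0.036]
    - [[0.001,0.001,0.055],0,0.036]
    - [[0.001,0.001,0.07],0,0.036]
    - [[0.001,0.001,0.08],0,0.036]
    - [[0.001,0.001,0.08],0,0.036]

```text
time_s: 2.47
tool_pos: [0.4682, 0.0835, 0.0985]
tool_rot: [-179.8, -0.0, 106.0]
force: [-0.8, -0.5, 0.4]
grip_width: 0.0358
grasp_force: 0.0
```

>>> steer_hand:
  deltas:
    - [[0,0,0],0,0]
    - [[0,0,0],0,0]
    - [[0,0,0],0,0]
    - [[0,0,0],0,0]
    - [[0,0,0],0,0]
  force: 15

```text
time_s: 2.88
tool_pos: [0.4718, 0.0862, 0.1015]
tool_rot: [179.7, 0.1, 106.2]
force: [0.4, -0.4, -0.7]
grip_width: 0.0116
grasp_force: 15.0
```

Gripped at 11.6 mm, which fits the bar. Now a gentle tug.

>>> steer_hand:
  deltas:
    - [[0,0,-0.003],0,0]
    - [[0,0,-0.006],0,0]
    - [[0,0,-0.008],0,0]
    - [[0,0,-0.008],0,0]
    - [[0,0,-0.008],0,0]

```text
time_s: 3.3
tool_pos: [0.4724, 0.0864, 0.1096]
tool_rot: [179.6, 0.0, 106.2]
force: [6.3, 1.4, -2.9]
grip_width: 0.0117
grasp_force: 15.0
```

>>> steer_hand:
  deltas:
    - [[0,0,-0.003],0,0]
    - [[0,0,-0.006],0,0]
    - [[0,0,-0.006],0,0]

```text
time_s: 3.55
tool_pos: [0.4732, 0.0866, 0.1161]
tool_rot: [179.5, 0.1, 106.2]
force: [7.1, 1.2, -4.5]
grip_width: 0.0112
grasp_force: 15.0
```

It has risen 14 mm with only 4.5 N, so it seems free. I'll confirm with a firmer grip and a little more lift.

>>> steer_hand:
  deltas:
    - [[0,0,0],0,0]
    - [[0,0,-0.004],0,0]
    - [[0,0,-0.008],0,0]
    - [[0,0.001,-0.012],0,0]
    - [[0,0.001,-0.012],0,0]
  force: 30

```text
time_s: 3.97
tool_pos: [0.4752, 0.0872, 0.1286]
tool_rot: [179.3, 0.1, 106.2]
force: [10.6, 2.4, -4.4]
grip_width: 0.0111
grasp_force: 30.0
```

Run:
```python
from h import *
i=env.read_camera("scene")["color"][150:290,190:340]
cv2.imwrite("pics/a2.png",cv2.resize(i,(600,560),interpolation=2))
```

```text
(no output)
```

View pics/a2.png

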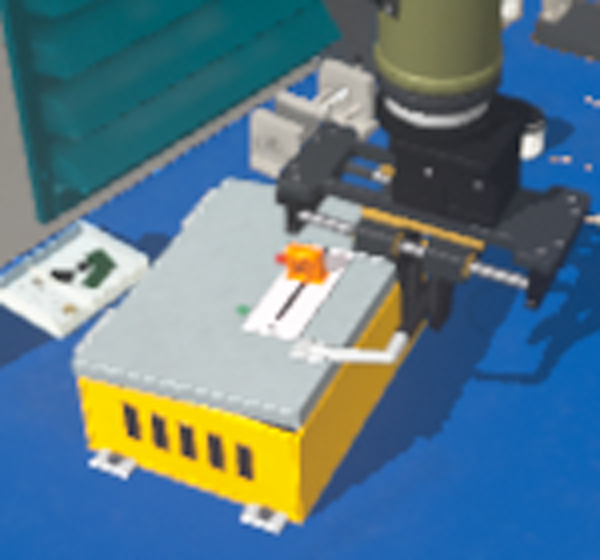

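The front edge of the cover has risen about 20 mm at (300,425) and the slide is still at the red dot. That is well past the catch's 8 mm, so the cover is free and the slide stays untouched. Now I follow the arc.

>>> steer_hand:
  deltas:
    - [[0,0.005,-0.01],0,0]
    - [[0,0.009,-0.022],0,0]
    - [[0,0.012,-0.033],0,0]
    - [[0,0.015,-0.043],0,0]
    - [[0,0.02,-0.053],0,0]
    - [[0,0.025,-0.063],0,0]
    - [[0,0.03,-0.072],0,0]
    - [[0,0.035,-0.08],0,0]
  force: 25

```text
time_s: 4.68
tool_pos: [0.5055, 0.0961, 0.2069]
tool_rot: [179.8, 0.0, 106.2]
force: [8.0, 1.5, -8.5]
grip_width: 0.0116
grasp_force: 25.0
```

>>> steer_hand:
  deltas:
    - [[0,0.007,-0.009],0,0]
    - [[0,0.014,-0.017],0,0]
    - [[0,0.021,-0.025],0,0]
    - [[0,0.028,-0.033],0,0]
    - [[0,0.036,-0.04],0,0]
    - [[0,0.044,-0.047],0,0]
    - [[0,0.053,-0.053],0,0]
    - [[0,0.061,-0.059],0,0]

```text
time_s: 5.35
tool_pos: [0.5601, 0.1122, 0.2663]
tool_rot: [-179.6, 0.1, 106.2]
force: [-7.1, -2.7, 6.0]
grip_width: 0.0106
grasp_force: 25.0
```

>>> steer_hand:
  deltas:
    - [[0,0.008,-0.006],0,0]
    - [[0,0.014,-0.009],0,0]
    - [[0,0.014,-0.009],0,0]
    - [[0,0.014,-0.009],0,0]
    - [[0,0.014,-0.009],0,0]
    - [[0,0.014,-0.009],0,0]

```text
time_s: 5.85
tool_pos: [0.5744, 0.1164, 0.2758]
tool_rot: [-179.8, 0.1, 106.2]
force: [-5.2, -1.0, 7.9]
grip_width: 0.0112
grasp_force: 25.0
```

Run:
```python
from h import *
i=env.read_camera("scene")["color"][130:290,190:340]
cv2.imwrite("pics/a3.png",cv2.resize(i,(562,600),interpolation=2))
o=env.get_obs();d=o["tool_pos"]-np.array([.673,.151,.085]);print(d,np.linalg.norm(d),np.arctan2(d[2],-d[:2]@[.959,.282])-.065)
```

```text
[-0.09865962 -0.03465709  0.19072874] 0.2175138728088663 1.0050202171788765
```

View pics/a3.png

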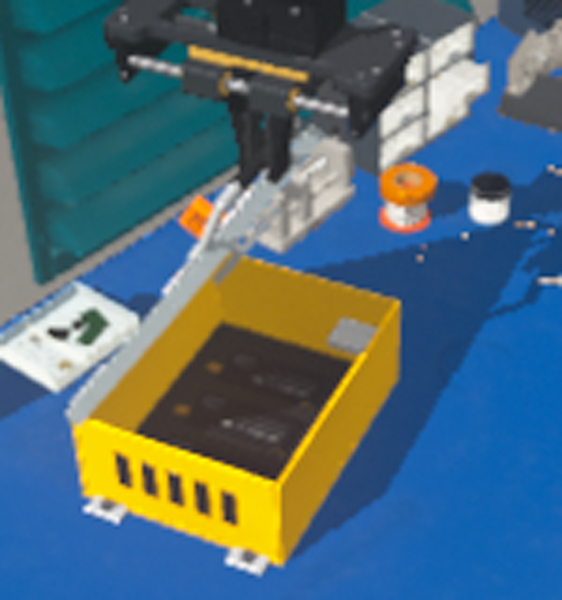

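The cover stands at about 1.0 rad, with the bar in the fingers near (260,165). I'll let it settle, then hand in.

>>> steer_hand:
  deltas:
    - [[0,0,0],0,0]
    - [[0,0,0],0,0]
    - [[0,0,0],0,0]
    - [[0,0,0],0,0]
    - [[0,0,0],0,0]
    - [[0,0,0],0,0]

```text
time_s: 6.4
tool_pos: [0.5743, 0.1164, 0.2757]
tool_rot: [-179.8, 0.1, 106.2]
force: [-6.1, -1.3, 7.2]
grip_width: 0.0112
grasp_force: 25.0
```

```bash
python3 -c "
from cell import env
print(env.get_obs()['joint_velocities'].round(2));print(env.sign_off())"
```

```text
[-0.02  0.01 -0.1  -0.02 -0.04  0.01  0.01]
the job is handed in; nothing more can be done
None
```

The tug showed the cover was not caught, so I left the slide at the red dot, lifted the cover by its bar to about 1.0 rad (roughly 58°), and handed the job in at 6.4 s still gripping it; no verdict was printed.

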